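Hang the ring-light adapters back on their hook, nested

ROBOT

A 7-joint arm with a two-finger parallel gripper is mounted at the origin on a cart in front of the work surface, level with it; the furniture and walls round the work are solid. World frame = base frame: x ahead of the robot, y to its left, z up, the work surface at z = 0. Lengths are in m, angles in rad, forces in N, time in s.
With the tool pointing down it reaches from about 0.4 to 0.85 m from the base axis. Payload 10.4 kg.
Tool frame: the origin (TCP) lies midway between the tips of the shut fingers; the grasp point (between the pads) lies 19 mm behind it (manip.hold_point_z is the distance from the TCP to the grasp point, in m); z points along the fingers, y is the line along which they close (so a half turn about z gives the same grasp; the last joint's range is limited). The gripper opens to 85 mm and grips with 20 to 120 N. Pads are 22 mm wide; open, the fingers measure 114 mm over their backs; the gripper's body (76 mm by 85 mm) begins 54 mm behind the grasp point. The pads swing forward as they close: fully open they stand 13 mm farther back than shut.
Start: joints at [-1.172, 0.332, -0.065, 1.46, 0.022, 1.35, -0.088], TCP at [0.256, 0.57, 0.231] pointing down, gripper open.
Joint ranges: [-2.6, 2.6], [-0.5, 2.12], [-1.47, 1.34], [0.16, 2.42], [-1.27, 4.41], [0.06, 2.06], [-2.6, 2.6]. Speed limits (rad/s): [2.22, 2.22, 2.79, 2.79, 3.14, 3.14, 3.14].

INTERFACE

Orientations are given as a unit quaternion [x, y, z, w].
In Python, from workcell import manip, eyes, job gives the robot as it stands.
- The arm moves only by the shell command python3 -m crank 'ROWS' [FORCE]. ROWS is JSON, a list that holds one entry, the list of rows, each a list of 7 numbers: the finger opening in cm, from 0 to 8.54, then the shift along the world's x, y, z in cm, then the turn, a rotation vector about the world's x, y, z in degrees. In form: [[[hand, x, y, z, ax, ay, az], ...]]. A call has 1 to 20 rows; each row shifts and turns the commanded pose from where the row before left it; what a row does not reach is not made up. A row lasts 1/8 s, in which the tool goes at most 62.5 mm and 10.7 degrees, less where a joint would pass 70% of its speed; a pose out of reach is approached as far as the arm can. A call with a gripper value outside its range is refused whole. The fingers move at their own pace and stop on an object; FORCE is the grip in N (left out, the last holds). Time passes only in rows, so rows that do not move let the fingers close. It gives the time, the measured TCP pose, the force, the opening and the grip force at its end, in the units of the state.
- manip.get_obs(): the state, without advancing time (a new reading comes with each control period).
- eyes.camera(name): name is "scene" or "side" or "wrist"; returns (picture, depth): 384x512x3 uint8, red, green, blue; 384x512 float32, m along the optical axis (not along the pixel's ray), 0 where there is no reading.
- eyes.camera_params(name): a dict with "fx", "fy", "cx", "cy" (pixels), "dist" ([k1, k2, p1, p2, k3] as OpenCV has them; the pictures are not rectified), "world_from_camera" (4x4, takes a point from camera to world coordinates); the wrist camera has in their place "hand_eye" (4x4, takes a point from camera to tool coordinates, whose origin is the TCP and whose axes are the flange's). Camera axes: x right, y down, z forward; pixel columns grow to the right and rows downward; lengths in m; the calibration is good to about 2 mm. A picture is of the moment at which its call begins: read the wrist's pose just before it. camera_params takes no time and is no camera call.
- job.hand_in(): hands the job in; it is judged then, once.
The state is a dict: "clock": time; "joint_pos": joint angles; "joint_velocities": joint speeds; "tau": joint torques, N m; "position": TCP position; "ee_rot": TCP orientation; "ft_force": force on the tool from outside, world axes, zero at the start; "torque": the same for the moment, N m; "grip_width": opening from 0.0 (shut) to 1.0 (fully open); "grasp_force": force on a finger pad.
Only numpy, scipy, OpenCV 4.12 (cv2) and the standard library are available. Lean on these libraries where they do the work, as an engineer would, in place of code of your own. Each camera call takes 0.05 s, during which the arm holds its last target. There are 200 camera calls.

TASK

The microscope's three ring-light adapters are lying on the mat. Hang them back on the upturned hook of the stand: the large one first, right down on the stop collar, then the medium, then the small, each fully home so that it sits flat with its spigot nested in the recess of the ring before it. Do not let a ring drop or slide freely down the hook, press gently, and leave the other things on the bench where they are.

Things in the scene. Friction and masses are not known exactly. Their poses are not given: they have to be found in the camera images.
- ring_large_mid (a point): Middle of the large, dark-steel adapter ring: on its axis, half-way up; z along the axis to the upper side. Round; 64 mm across, 18 mm high: knurled body 13 mm high, under it a spigot 52 mm across and 5 mm high; in its top a chamfered recess 44 mm across, 6 mm deep. Bore 17 mm, about 100 g. Lies flat on the 2 mm mat, spigot down; which ring lies where varies.
- ring_medium_mid (a point): Middle of the medium, bright aluminium adapter ring: on its axis, half-way up; z along the axis to the upper side. Round; 54 mm across, 18 mm high: knurled body 13 mm high, under it a spigot 42 mm across and 5 mm high; in its top a chamfered recess 34 mm across, 6 mm deep. Bore 17 mm, about 75 g. Lies flat on the 2 mm mat, spigot down; which ring lies where varies.
- ring_small_mid (a point): Middle of the small, brass adapter ring: on its axis, half-way up; z along the axis to the upper side. Round; 44 mm across, 18 mm high: knurled body 13 mm high, under it a spigot 32 mm across and 5 mm high; its top is plain. Bore 17 mm, about 60 g. Lies flat on the 2 mm mat, spigot down; which ring lies where varies.
- hook_root (a point): Lowest point of the hook's straight limb that a ring can reach, on the rod's axis, 115 mm above the bench. z points out along the limb, 55 degrees above level, towards the robot and its left; y is level. A 32 mm wide stop collar is clamped on the rod, its upper face anywhere from 0 to 16 mm out along z (unlisted, differs each run, cannot be moved): lower the large ring until it is felt to land.
- hook_tip (a point): Ball end of the limb, a steel rod 10 mm in diameter, 68 mm out from hook_root; same axes. The bores have 3.5 mm of play on the rod, a spigot 1 mm in its recess, all round. A ring let go may sag across the rod, so centre the next on it or feel for the recess. When home, the large ring's middle is 9 mm out from the collar, the others 13 mm out from that of the ring before; unnested, 18 mm.
- hook_stand: The stand, fast to the bench; its place and heading vary. Origin under the middle of its grey foot, 120 (x) x 92 (y) x 14 mm; the hook points to its -x. Upright post 40 mm behind the origin, with the bent rod up to 105 mm high, all below and behind the collar: only the limb stands out above the collar's face.
- loupe: Bystander: small black folding loupe, 34 x 44 x 21 mm; origin under its middle.
- vial: Bystander: white-capped orange sample vial, 26 mm across, 52 mm high, standing; origin under its middle.
- stamp: Bystander: wooden hand stamp, 24 x 34 x 60 mm, standing; origin under its middle.
- caliper: Bystander: digital caliper lying flat, 82 x 216 x 13 mm; origin under its middle, length along y.

How it is judged:
By the outcome, as a careful person would: the job done as asked, in the order asked, and still so for the second after the job is handed in, with the robot touching nothing.
It also fails if it takes over 72 s, if anything falls off the work surface, if the arm or the gripper's body presses on something with over 40 N, if the wrist force passes 120 N, or if a joint passes its speed limit or range.

## Working session

There is one attempt and no reset: what is moved stays moved. The work goes in short steps, Python scripts to look and compute and a shell command to move; the robot and the scene stay as the last step left them, time stands still between calls to the robot, and variables do not carry over. Pictures are saved under pics/ and viewed, at most 10 in all, crops included, and the job is handed in when it is done.

```bash
mkdir -p pics; ls; cat > h.py <<'E'
import numpy as np, cv2
from workcell import manip, eyes, job
from scipy.spatial.transform import Rotation as R
def pose():
    o=manip.get_obs(); T=np.eye(4); T[:3,:3]=R.from_quat(o['ee_rot']).as_matrix(); T[:3,3]=o['position']; return T
def cam(name):
    T=pose(); im,d=eyes.camera(name); p=eyes.camera_params(name)
    W=np.array(p['world_from_camera']) if 'world_from_camera' in p else T@np.array(p['hand_eye'])
    K=np.array([[p['fx'],0,p['cx']],[0,p['fy'],p['cy']],[0,0,1]]); return im,d,K,np.array(p['dist']),W
def cloud(c):
    im,d,K,D,W=c; v,u=np.mgrid[:384,:512]
    uv=cv2.undistortPoints(np.stack([u,v],-1).reshape(-1,1,2).astype(float),K,D).reshape(384,512,2)
    P=np.concatenate([uv*d[...,None],d[...,None]],-1); P=P@W[:3,:3].T+W[:3,3]; P[d==0]=np.nan; return P
def save(n,im): cv2.imwrite('pics/'+n,im[...,::-1])
E
python3 - <<'E'
from h import *
a=[cam(n) for n in ('scene','side','wrist')]
save('a.png',a[0][0]);save('b.png',a[1][0]);save('w.png',a[2][0])
for n,c in zip('abc',a): np.savez('/tmp/'+n,*c); print(np.round(c[4],3).tolist(), (c[1]==0).mean())
print(manip.get_obs(), manip.hold_point_z)
E
```

```text
pics
[[-0.643, -0.441, 0.627, -0.18], [-0.766, 0.389, -0.512, 0.627], [-0.018, -0.809, -0.588, 0.79], [0.0, 0.0, 0.0, 1.0]] 0.00384521484375
[[-0.972, -0.213, 0.101, 0.399], [-0.235, 0.874, -0.426, 0.538], [0.002, -0.438, -0.899, 1.122], [0.0, 0.0, 0.0, 1.0]] 0.003926595052083333
[[0.409, 0.866, 0.289, 0.181], [0.912, -0.387, -0.133, 0.604], [-0.003, 0.318, -0.948, 0.372], [0.0, 0.0, 0.0, 1.0]] 0.0038808186848958335
{'clock': 0.15, 'joint_pos': array([-1.1716136 ,  0.33270905, -0.06470311,  1.46071395,  0.02158126,
        1.34991134, -0.08851824]), 'joint_velocities': array([ 0.00069875, -0.00183807,  0.00012424, -0.0026891 , -0.00053411,
       -0.00111741,  0.00036949]), 'tau': array([ 1.12887898e-03, -6.25823808e+01,  4.93035174e-02, -3.91854644e+01,
        1.62145647e-02,  7.48168502e-03, -5.06339290e-05]), 'position': array([0.25574732, 0.56997926, 0.23072618]), 'ee_rot': array([ 2.09333148e-01,  9.77844241e-01, -5.14618240e-04, -9.71885570e-05]), 'ft_force': array([-0.58915034,  0.10640454, -0.30934469]), 'torque': array([-0.00143337, -0.0251876 ,  0.00081853]), 'grasp_force': 0.0, 'grip_width': 0.9984435765428413} 0.0187
```

View pics/a.png

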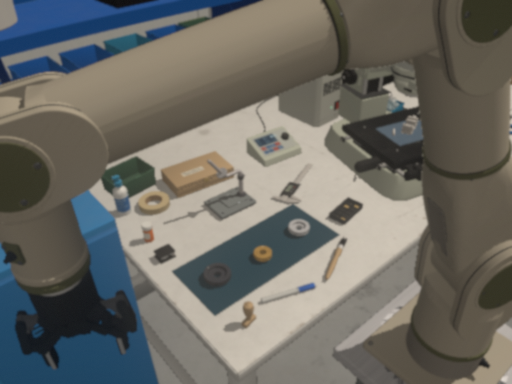

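View pics/b.png

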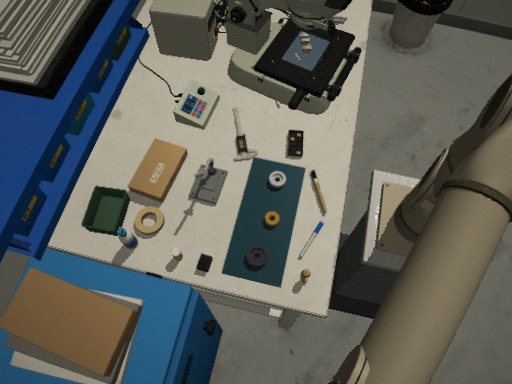

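The views show the aluminium, brass and dark rings at about (278,180), (272,219) and (257,258) in the side view, with the stand at (207,182).

```bash
python3 - <<'E'
from h import *
def ld(n): z=np.load(f'/tmp/{n}.npz'); return [z[f'arr_{i}'] for i in range(5)]
b=ld('b');a=ld('a')
crop=np.hstack([cv2.resize(b[0][140:240,150:250],(400,400),interpolation=cv2.INTER_CUBIC),cv2.resize(a[0][150:250,180:280],(400,400),interpolation=cv2.INTER_CUBIC)])
save('c.png',crop)
for nm,c,pts in (('side',b,[(278,180),(272,219),(257,258)]),('scene',a,[(298,228),(262,254),(216,275)])):
    P=cloud(c)
    for u,v in pts:
        Q=P[v-22:v+22,u-22:u+22].reshape(-1,3); m=(Q[:,2]>0.013)&(Q[:,2]<0.03); Q=Q[m]
        (cx,cy),r=cv2.minEnclosingCircle(Q[:,:2].astype(np.float32)); print(nm,u,v,m.sum(),np.round([cx,cy,r],4),np.round(np.median(Q,0),4))
    # stand
    sl=(slice(140,240),slice(150,250)) if nm=='side' else (slice(150,250),slice(180,280))
    Q=P[sl].reshape(-1,3); Q=Q[(Q[:,2]>0.05)]
    for lo in np.arange(.05,.19,.01):
        q=Q[(Q[:,2]>lo)&(Q[:,2]<lo+.01)]; 
        if len(q): print(round(lo,2),len(q),np.round(q.mean(0),3),np.round(q.min(0),3),np.round(q.max(0),3))
E
```

```text
side 278 180 186 [ 0.4519 -0.0357  0.0279] [ 0.4495 -0.0352  0.0185]
side 272 219 148 [0.4385 0.0973 0.0232] [0.439  0.0987 0.0211]
side 257 258 342 [0.4565 0.2222 0.033 ] [0.4556 0.2222 0.0193]
0.05 9 [ 0.657 -0.006  0.055] [ 0.653 -0.01   0.05 ] [ 0.662 -0.003  0.06 ]
0.06 5 [ 0.656 -0.007  0.065] [ 0.653 -0.01   0.061] [ 0.661 -0.005  0.066]
0.07 5 [ 0.656 -0.009  0.077] [ 0.651 -0.027  0.073] [ 0.66  -0.001  0.079]
0.08 11 [ 0.654 -0.008  0.085] [ 0.651 -0.018  0.082] [ 0.659 -0.002  0.09 ]
0.09 8 [ 0.657 -0.003  0.096] [ 0.653 -0.016  0.093] [0.659 0.028 0.1  ]
0.1 37 [0.66  0.014 0.105] [ 0.655 -0.01   0.1  ] [0.665 0.062 0.11 ]
0.11 32 [0.659 0.054 0.115] [0.647 0.042 0.11 ] [0.677 0.062 0.12 ]
0.12 39 [0.661 0.045 0.124] [0.649 0.038 0.12 ] [0.677 0.057 0.129]
0.13 4 [0.66  0.057 0.135] [0.658 0.044 0.131] [0.665 0.064 0.139]
0.14 5 [0.66  0.068 0.145] [0.658 0.062 0.141] [0.662 0.073 0.149]
0.15 5 [0.66  0.074 0.155] [0.659 0.069 0.153] [0.663 0.08  0.159]
0.16 9 [0.662 0.085 0.167] [0.659 0.078 0.16 ] [0.668 0.089 0.17 ]
0.17 5 [0.664 0.085 0.172] [0.662 0.082 0.17 ] [0.665
[... 435 characters left out ...]
 0.08 ]
0.08 23 [ 0.654 -0.011  0.084] [ 0.647 -0.024  0.081] [ 0.665 -0.004  0.09 ]
0.09 27 [0.654 0.007 0.097] [ 0.651 -0.015  0.09 ] [0.658 0.04  0.1  ]
0.1 51 [0.657 0.027 0.104] [ 0.648 -0.01   0.1  ] [0.673 0.062 0.11 ]
0.11 40 [0.655 0.05  0.115] [0.643 0.041 0.11 ] [0.677 0.059 0.119]
0.12 31 [0.657 0.046 0.124] [0.646 0.033 0.12 ] [0.671 0.061 0.13 ]
0.13 14 [0.658 0.061 0.135] [0.654 0.054 0.13 ] [0.662 0.069 0.139]
0.14 14 [0.658 0.069 0.146] [0.656 0.062 0.14 ] [0.661 0.075 0.149]
0.15 14 [0.658 0.075 0.156] [0.655 0.069 0.151] [0.661 0.084 0.16 ]
0.16 13 [0.659 0.082 0.165] [0.656 0.076 0.161] [0.662 0.087 0.169]
0.17 3 [0.659 0.085 0.17 ] [0.657 0.081 0.17 ] [0.663 0.089 0.171]
```

View pics/c.png

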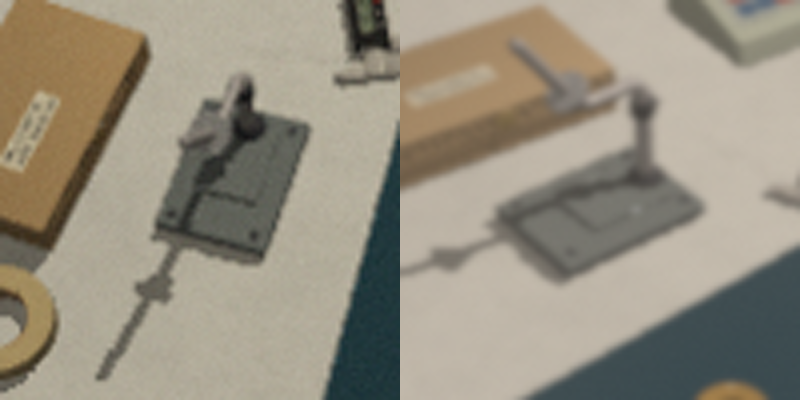

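Large ring is near (0.454, 0.222), medium (0.45, -0.036) and small (0.437, 0.097). The hook limb points almost along +y, with its tip near (0.660, 0.088, 0.171). Next is a close look with the wrist camera.

```bash
python3 -m crank '[[[8.5,2.8,-4.3,0.8,0,0,-5.5],[8.5,2.8,-4.3,0.8,0,0,-5.5],[8.5,2.8,-4.3,0.8,0,0,-5.5],[8.5,2.8,-4.3,0.8,0,0,-5.5],[8.5,2.8,-4.3,0.8,0,0,-5.5],[8.5,2.8,-4.3,0.8,0,0,-5.5],[8.5,2.8,-4.3,0.8,0,0,-5.5],[8.5,2.8,-4.3,0.8,0,0,-5.5],[8.5,2.8,-4.3,0.8,0,0,-5.5],[8.5,2.8,-4.3,0.8,0,0,-5.5],[8.5,2.8,-4.3,0.8,0,0,-5.5],[8.5,2.8,-4.3,0.8,0,0,-5.5],[8.5,0,0,0,0,0,0],[8.5,0,0,0,0,0,0]]]' 40
python3 - <<'E'
from h import *
c=cam('wrist'); save('w1.png',c[0]); np.savez('/tmp/c',*c); print(np.round(pose(),3), np.round(c[4],3),c[2], manip.get_obs()['joint_pos'])
E
```

```text
clock: 1.9
position: [0.5917, 0.0547, 0.3269]
ee_rot: [0.708, 0.706, -0.0, -0.0]
ft_force: [0.7, 1.4, 0.2]
grip_width: 0.993
grasp_force: 0.0
[[ 0.001  1.    -0.001  0.591]
 [ 1.    -0.001  0.     0.055]
 [ 0.    -0.001 -1.     0.327]
 [ 0.     0.     0.     1.   ]] [[ 1.    -0.002 -0.002  0.592]
 [-0.002 -0.948 -0.319  0.136]
 [-0.001  0.319 -0.948  0.469]
 [ 0.     0.     0.     1.   ]] [[296.44497288   0.         253.91757471]
 [  0.         296.44497288 188.33423072]
 [  0.           0.           1.        ]] [-0.54475432  0.23893665  0.46343478  1.41068781 -0.10667806  1.51737533
 -0.08797374]
```

View pics/w1.png

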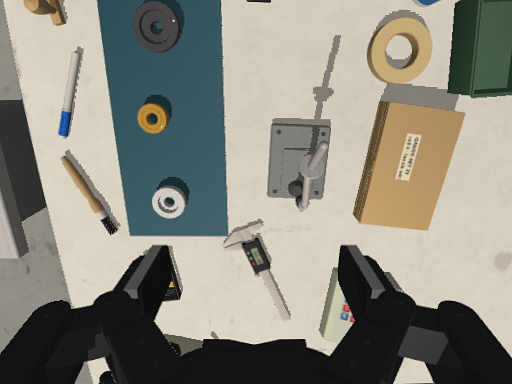

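The wrist view shows all three rings at (158,26), (153,118) and (169,201), the foot around (298,160), the collar at (312,168) and the tip at (322,147).

```bash
cat >> h.py <<'E'
def ray(c,uv,z):
    im,d,K,D,W=c; n=cv2.undistortPoints(np.array(uv,float).reshape(-1,1,2),K,D).reshape(-1,2)
    r=np.c_[n,np.ones(len(n))]@W[:3,:3].T; t=(z-W[2,3])/r[:,2]; return W[:3,3]+r*t[:,None]
E
python3 - <<'E'
from h import *
z=np.load('/tmp/c.npz'); c=[z[f'arr_{i}'] for i in range(5)]
P=cloud(c)
for n,(u,v) in dict(L=(158,26),S=(153,118),M=(169,201)).items():
    v0=max(v-28,0); Q=P[v0:v+28,u-28:u+28]; m=(Q[...,2]>0.012)&(Q[...,2]<0.03)
    vv,uu=np.nonzero(m); h=cv2.convexHull(np.c_[uu+u-28,vv+v0].astype(np.float32)).reshape(-1,2)
    X=ray(c,h,0.020)[:,:2]; 
    A=np.c_[2*X,np.ones(len(X))]; s=np.linalg.lstsq(A,(X**2).sum(1),rcond=None)[0]
    (cx,cy),r=cv2.minEnclosingCircle(X.astype(np.float32)); print(n,m.sum(),np.round([*s[:2],np.sqrt(s[2]+s[:2]@s[:2])],4),np.round([cx,cy,r],4))
sl=(slice(110,215),slice(255,345)); Q=P[sl].reshape(-1,3)
f=Q[(Q[:,2]>.009)&(Q[:,2]<.020)]; rc=cv2.minAreaRect(f[:,:2].astype(np.float32)); print('foot',rc,len(f))
l=Q[Q[:,2]>.137]; print(len(l)); 
for lo in np.arange(.09,.18,.008):
    q=Q[(Q[:,2]>lo)&(Q[:,2]<lo+.008)]
    if len(q): print(round(lo,3),len(q),np.round(q.mean(0),4),np.round(q.min(0),3),np.round(q.max(0),3))
m=l.mean(0); print('limb dir',m,np.linalg.svd(l-m)[2][0])
save('w2.png',cv2.resize(c[0][120:220,255:345],(540,600),interpolation=cv2.INTER_CUBIC))
E
```

```text
L 1658 [0.4564 0.2195 0.0323] [0.456  0.2187 0.0334]
S 618 [0.4394 0.0965 0.0222] [0.4391 0.0968 0.0231]
M 760 [ 0.4518 -0.0383  0.0278] [ 0.452  -0.0381  0.0287]
foot ((0.6598739624023438, 0.025403447449207306), (0.12026799470186234, 0.09250139445066452), 87.50324249267578) 3236
216
0.09 26 [ 0.6558 -0.0158  0.0934] [ 0.652 -0.021  0.091] [ 0.664 -0.003  0.098]
0.098 221 [0.6583 0.0077 0.1029] [ 0.654 -0.014  0.098] [0.664 0.029 0.106]
0.106 82 [0.6576 0.0536 0.1113] [0.645 0.02  0.106] [0.676 0.06  0.114]
0.114 226 [0.6595 0.0447 0.1185] [0.645 0.036 0.114] [0.676 0.054 0.122]
0.122 111 [0.6599 0.0397 0.1243] [0.65  0.032 0.122] [0.671 0.054 0.13 ]
0.13 34 [0.6597 0.055  0.1338] [0.656 0.05  0.13 ] [0.666 0.061 0.138]
0.138 31 [0.6593 0.061  0.1419] [0.657 0.057 0.138] [0.665 0.067 0.145]
0.146 39 [0.6597 0.0666 0.15  ] [0.657 0.061 0.146] [0.666 0.073 0.154]
0.154 40 [0.6605 0.072  0.1584] [0.657 0.068 0.154] [0.666 0.079 0.162]
0.162 77 [0.6612 0.0803 0.1672] [0.657 0.074 0.162] [0.667 0.086 0.17 ]
0.17 24 [0.6625 0.0823 0.1708] [0.659 0.079 0.17 ] [0.665 0.085 0.172]
limb dir [0.66069389 0.07318654 0.1585478 ] [0.05866874 0.62407071 0.7791622 ]
```

View pics/w2.png

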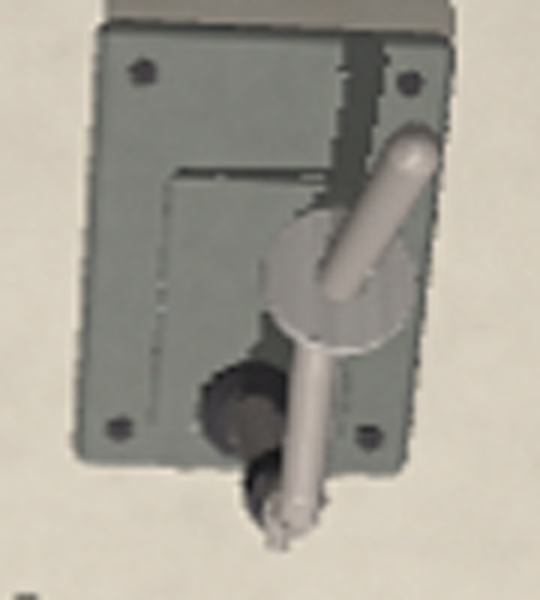

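```bash
python3 -m crank '[[[8.5,-2.3,2.7,-3,0,0,0],[8.5,-2.3,2.7,-3,0,0,0],[8.5,-2.3,2.8,-3,0,0,0],[8.5,-2.3,2.8,-3,0,0,0],[8.5,-2.2,2.8,-3,0,0,0],[8.5,-2.2,2.8,-2.7,0,0,0],[8.5,0,0,0,0,0,0],[8.5,0,0,0,0,0,0]]]' 40
cat >> h.py <<'E'
def ringfind(r):
    c=cam('wrist'); P=cloud(c); t=pose()[:3,3]
    m=((P[...,2]>0.013)&(P[...,2]<0.026)&(np.hypot(P[...,0]-t[0],P[...,1]-t[1])<.045)).astype(np.uint8)
    k=max(cv2.findContours(m,cv2.RETR_EXTERNAL,cv2.CHAIN_APPROX_NONE)[0],key=cv2.contourArea)
    X=ray(c,cv2.convexHull(k).reshape(-1,2),0.020)[:,:2]
    A=np.c_[2*X,np.ones(len(X))]; s=np.linalg.lstsq(A,(X**2).sum(1),rcond=None)[0]
    print('ring',np.round([*s[:2],np.sqrt(s[2]+s[:2]@s[:2])],4),cv2.minEnclosingCircle(X.astype(np.float32)),'tcp',t,'topz',np.nanmedian(P[...,2][m>0]),'delta cm',np.round((s[:2]-t[:2])*100,2))
    return c
E
python3 -c "
from h import *
ringfind(.032)"
```

```text
clock: 2.95
position: [0.4559, 0.2206, 0.1508]
ee_rot: [0.708, 0.707, 0.0, 0.0]
ft_force: [1.0, -0.6, 0.9]
grip_width: 0.995
grasp_force: 0.0
ring [0.4548 0.2214 0.0319] ((0.4548601806163788, 0.22155575454235077), 0.032358527183532715) tcp [0.45639136 0.2201704  0.15112443] topz 0.018701221503632515 delta cm [-0.16  0.12]
```

```bash
python3 -m crank '[[[8.5,-0.1,0.1,-4,0,0,0],[8.5,0,0,-4,0,0,0],[8.5,0,0,-3,0,0,0],[8.5,0,0,-2,0,0,0],[8.5,0,0,-1.5,0,0,0],[8.5,0,0,-0.3,0,0,0],[6,0,0,0,0,0,0],[6,0,0,0,0,0,0],[6,0,0,0,0,0,0],[6,0,0,0,0,0,0],[6,0,0,0,0,0,0],[6,0,0,0,0,0,0]]]' 40
```

```text
clock: 4.5
position: [0.4555, 0.2215, 0.0036]
ee_rot: [0.708, 0.706, 0.001, 0.0]
ft_force: [-2.1, -1.9, 5.9]
grip_width: 0.726
grasp_force: 42.5
```

```bash
python3 -m crank '[[[6,0,0,2,0,0,0],[6,0,0,4,0,0,0],[6,0,0,4,0,0,-2.5],[6,3,-1.5,2.2,-7,0.3,0],[6,3.6,-1.7,2,-7,0.3,0],[6,3.6,-1.7,2,-7,0.3,0],[6,3.6,-1.7,2,-7,0.3,0],[6,3.6,-1.7,2,-7,0.3,0],[6,3.52,-1.7,1.58,0,0,0],[6,0,0,0,0,0,0],[6,0,0,0,0,0,0]]]'
cat > target.py <<'E'
from h import *
import sys
root=np.array([.6614,.047,.115]); a=np.deg2rad(87.5); e=np.deg2rad(55)
d=np.array([np.cos(a)*np.cos(e),np.sin(a)*np.cos(e),np.sin(e)]); lv=np.array([np.sin(a),-np.cos(a),0]); up=np.cross(d,lv)  # check sign
Rt=np.c_[np.cross(lv,-d),lv,-d]
def info(k):  # k: ring mid behind TCP (m)
    T=pose(); mid=T[:3,3]-T[:3,2]*k; v=mid-root
    print('s mm',v@d*1e3,'lat',v@lv*1e3,'up',v@up*1e3,'up vec',up,'rot err deg',np.rad2deg((R.from_matrix(Rt)*R.from_matrix(T[:3,:3]).inv()).as_rotvec()),manip.get_obs()['ft_force'],manip.get_obs()['joint_pos'].round(2))
if __name__=='__main__': info(float(sys.argv[1]))
E
python3 target.py .0074
python3 -c "
from h import *
c=cam('wrist');save('w3.png',c[0]);np.savez('/tmp/d',*c)"
```

```text
clock: 5.88
position: [0.6638, 0.1215, 0.2202]
ee_rot: [0.69, 0.658, -0.217, 0.208]
ft_force: [0.3, 0.4, -0.7]
grip_width: 0.727
grasp_force: 44.7
s mm 136.33183169854047 lat -0.857696134345162 up 0.7672152314048275 up vec [ 0.03573091  0.81837239 -0.57357644] rot err deg [-0.01078592  0.12091918  0.13681343] [ 0.31148536  0.37552871 -0.72905108] [-0.76  0.67  0.43  1.2   0.29  1.59 -0.46]
```

View pics/w3.png

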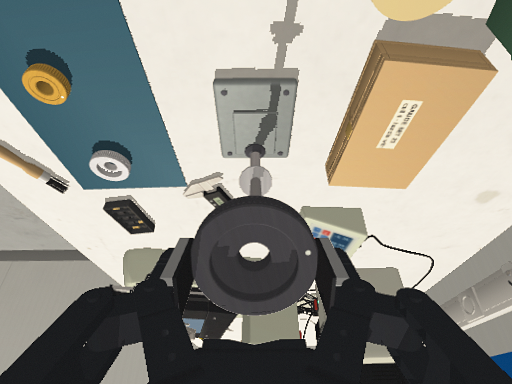

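The large ring is held square at (255,255), with the collar behind it at (257,182) and in line. I'll check the limb against this view.

```bash
python3 - <<'E'
from target import *
z=np.load('/tmp/d.npz'); c=[z[f'arr_{i}'] for i in range(5)]
P=cloud(c).reshape(-1,3); v=P-root; s=v@d*1e3; l=v@lv*1e3; u=v@up*1e3
m=(s>-6)&(s<75)&(np.hypot(l,u)<26)
for lo in range(-6,76,4):
    q=m&(s>=lo)&(s<lo+4)
    if q.sum(): print(lo,q.sum(),'lat',l[q].min().round(1),l[q].mean().round(1),l[q].max().round(1),'w',u[q].min().round(1),u[q].max().round(1))
# ring top circle centre / bore
m=(s>140)&(s<152)&(np.hypot(l,u)<36)&((np.hypot(l,u)>23)); print('top s',np.median(s[m]),'lat',l[m].min(),l[m].max(),'w',u[m].min(),u[m].max())
print(np.linalg.norm(c[4][:3,3]-pose()[:3,3]))
E
```

```text
-2 318 lat -15.5 -0.9 15.1 w -14.5 15.0
2 321 lat -15.4 -0.1 14.1 w -14.0 14.9
6 14 lat -4.9 0.1 4.4 w 0.1 4.3
10 12 lat -4.8 -1.2 3.4 w 1.6 4.2
14 14 lat -4.7 -0.1 4.3 w 0.9 4.1
18 15 lat -4.7 -0.6 4.2 w 1.1 4.3
22 12 lat -4.7 -0.6 4.1 w 1.4 4.2
26 15 lat -4.6 0.3 4.0 w 1.4 4.5
30 19 lat -4.6 -0.3 4.0 w 1.7 4.3
34 18 lat -5.4 -1.0 3.9 w 0.2 4.1
38 18 lat -5.3 -0.5 3.8 w 0.2 4.6
42 18 lat -5.2 -0.7 3.7 w 0.9 4.3
46 17 lat -4.4 -0.5 3.7 w 1.9 4.6
50 10 lat -2.7 -0.3 2.0 w 3.5 4.4
top s 144.5902850136299 lat -33.91634580646584 33.977201400792154 w -30.938319976749554 33.48626530793127
0.16370836334970432
```

```bash
python3 -m crank '[[[6,-0.02,-1.0,-1.38,0,0,0],[6,-0.03,-1.0,-1.38,0,0,0],[6,-0.03,-0.99,-1.37,0,0,0],[6,-0.02,-0.34,-0.49,0,0,0],[6,-0.02,-0.34,-0.49,0,0,0],[6,-0.01,-0.34,-0.49,0,0,0],[6,-0.01,-0.34,-0.49,0,0,0],[6,0,0,0,0,0,0]]]'; python3 target.py .0074
```

```text
clock: 6.92
position: [0.6625, 0.0774, 0.1589]
ee_rot: [0.69, 0.658, -0.217, 0.209]
ft_force: [-0.2, 0.2, -1.6]
grip_width: 0.726
grasp_force: 44.7
s mm 60.851188155837626 lat -0.1970751073029403 up -0.25224191583626127 up vec [ 0.03573091  0.81837239 -0.57357644] rot err deg [0.05553881 0.09941194 0.14157752] [-0.17769299  0.23411608 -1.5983483 ] [-0.73  0.67  0.43  1.33  0.3   1.45 -0.47]
```

```bash
python3 -m crank '[[[6,-0.015,-0.33,-0.47,0,0,0],[6,-0.015,-0.33,-0.47,0,0,0],[6,-0.015,-0.33,-0.47,0,0,0],[6,-0.015,-0.33,-0.47,0,0,0],[6,-0.01,-0.29,-0.41,0,0,0],[6,-0.01,-0.29,-0.41,0,0,0],[6,-0.01,-0.23,-0.33,0,0,0],[6,0,0,0,0,0,0]]]'; python3 target.py .0074
```

```text
clock: 7.92
position: [0.6616, 0.0561, 0.1287]
ee_rot: [0.69, 0.658, -0.217, 0.209]
ft_force: [-0.6, 0.2, -0.6]
grip_width: 0.724
grasp_force: 44.7
s mm 23.860509260358437 lat -0.18717804334450586 up -0.35116428107089154 up vec [ 0.03573091  0.81837239 -0.57357644] rot err deg [0.05259521 0.09935433 0.14179089] [-0.57096318  0.20451835 -0.61409633] [-0.71  0.68  0.43  1.38  0.3   1.38 -0.48]
```

```bash
python3 -m crank '[[[6,-0.005,-0.115,-0.164,0,0,0],[6,-0.005,-0.115,-0.164,0,0,0],[6,-0.005,-0.115,-0.164,0,0,0],[6,-0.005,-0.115,-0.164,0,0,0],[6,0,0,0,0,0,0]]]'; python3 target.py .0074;  python3 -m crank '[[[6,-0.002,-0.057,-0.082,0,0,0],[6,-0.002,-0.057,-0.082,0,0,0],[6,0,0,0,0,0,0]]]'; python3 target.py .0074
```

```text
clock: 8.55
position: [0.6615, 0.0517, 0.1222]
ee_rot: [0.69, 0.658, -0.217, 0.209]
ft_force: [0.3, 0.8, -1.8]
grip_width: 0.728
grasp_force: 44.7
s mm 16.01844556126714 lat -0.12908626469895512 up -0.32135714820353317 up vec [ 0.03573091  0.81837239 -0.57357644] rot err deg [0.04669519 0.11244381 0.13565741] [ 0.28880156  0.78181059 -1.76012895] [-0.7   0.69  0.43  1.39  0.3   1.36 -0.48]
clock: 8.93
position: [0.6615, 0.0506, 0.1207]
ee_rot: [0.69, 0.658, -0.217, 0.209]
ft_force: [0.4, -1.4, -1.1]
grip_width: 0.725
grasp_force: 44.7
s mm 14.11367557685689 lat -0.08468923990650232 up -0.2721188134033421 up vec [ 0.03573091  0.81837239 -0.57357644] rot err deg [0.04349464 0.11750533 0.12965116] [ 0.42480172 -1.36161568 -1.12911915] [-0.7   0.69  0.43  1.39  0.3   1.36 -0.48]
```

```bash
for i in 1; do python3 -m crank '[[[6,-0.002,-0.057,-0.082,0,0,0],[6,0,0,0,0,0,0]]]'; python3 target.py .0074 | cut -c1-40;  python3 -m crank '[[[6,-0.002,-0.057,-0.082,0,0,0],[6,0,0,0,0,0,0]]]'; python3 target.py .0074| cut -c1-40; python3 -m crank '[[[6,-0.002,-0.057,-0.082,0,0,0],[6,0,0,0,0,0,0]]]'; python3 target.py .0074| cut -c1-40; done
```

```text
clock: 9.18
position: [0.6615, 0.0501, 0.1199]
ee_rot: [0.69, 0.658, -0.217, 0.209]
ft_force: [-0.3, -0.2, -1.5]
grip_width: 0.729
grasp_force: 44.7
s mm 13.165914207783143 lat -0.073082318
clock: 9.43
position: [0.6614, 0.0495, 0.119]
ee_rot: [0.69, 0.658, -0.217, 0.209]
ft_force: [0.3, -0.2, 0.2]
grip_width: 0.73
grasp_force: 44.7
s mm 12.125082858086126 lat -0.074857393
clock: 9.68
position: [0.6616, 0.0493, 0.1187]
ee_rot: [0.69, 0.659, -0.217, 0.209]
ft_force: [-1.5, 2.3, 3.1]
grip_width: 0.724
grasp_force: 45.1
s mm 11.724223689879912 lat 0.0601746950
```

```bash
python3 -m crank '[[[6,-0.001,-0.04,-0.055,0,0,0],[6,0,0,0,0,0,0]]]'; python3 target.py .0074
```

```text
clock: 9.93
position: [0.6616, 0.0493, 0.1186]
ee_rot: [0.69, 0.659, -0.216, 0.209]
ft_force: [-4.9, 4.0, 8.4]
grip_width: 0.725
grasp_force: 45.6
s mm 11.64640046232414 lat 0.07796511262456109 up -0.17194337986349562 up vec [ 0.03573091  0.81837239 -0.57357644] rot err deg [0.00451471 0.15849596 0.10518069] [-4.94401525  3.96566282  8.41143946] [-0.7   0.69  0.43  1.4   0.3   1.35 -0.48]
```

```bash
python3 -m crank '[[[6,0,0.03,0.04,0,0,0],[8.5,0,0,0,0,0,0],[8.5,0,0,0,0,0,0],[8.5,0,0,0,0,0,0],[8.5,0,0,0,0,0,0],[8.5,0.01,0.29,0.41,0,0,0],[8.5,0.02,0.57,0.82,0,0,0],[8.5,0.05,1.15,1.64,0,0,0],[8.5,0.07,1.7,2.4,0,0,0],[8.5,0.07,1.7,2.4,0,0,0],[8.5,0.03,0.6,0.8,0,0,0],[8.5,0,0,0,0,0,0]]]'
cat > stack.py <<'E'
from target import *
def look(name,s0,r0,r1):
    c=cam('wrist'); save(name,c[0]); P=cloud(c).reshape(-1,3); v=P-root; s=v@d*1e3; l=v@lv*1e3; u=v@up*1e3
    q=(s>s0-5)&(s<s0+5)&(np.hypot(l,u)<r1+6)&(np.hypot(l,u)>r0+3); X=np.c_[l,u][q]
    (cx,cy),r=cv2.minEnclosingCircle(X.astype(np.float32)); A=np.c_[u[q],l[q],np.ones(q.sum())]
    print('n',q.sum(),'s med',np.median(s[q]),'tilt slopes(w,lat)',np.linalg.lstsq(A,s[q],rcond=None)[0],'circle',cx,cy,r,'lat',np.percentile(l[q],[1,99]),'w',np.percentile(u[q],[1,99]))
    q=(s>s0+8)&(s<68)&(np.hypot(l,u)<9); print('rod lat',l[q].min(),l[q].max(),'w max',np.percentile(u[q],98))
if __name__=='__main__': look(sys.argv[1],*map(float,sys.argv[2:5]))
E
python3 stack.py w4.png 20.6 22 32; python3 target.py .0074
```

```text
clock: 11.42
position: [0.6641, 0.1093, 0.2029]
ee_rot: [0.69, 0.659, -0.217, 0.209]
ft_force: [-0.2, -0.3, -0.0]
grip_width: 0.997
grasp_force: 0.0
n 1793 s med 19.98065713319978 tilt slopes(w,lat) [-5.22417786e-03 -2.89745939e-04  1.99754320e+01] circle -0.7954061627388 2.7935869693756104 32.283294677734375 lat [-31.5374746   30.13642218] w [-27.56430114  34.17380183]
rod lat -5.327285008593274 4.552066033772722 w max 4.581707373716995
s mm 114.2344627651567 lat -0.296019407221505 up 0.40641873886491237 up vec [ 0.03573091  0.81837239 -0.57357644] rot err deg [0.05887669 0.09693038 0.14367348] [ 0.72108874  0.27892579 -0.98603245] [-0.75  0.67  0.43  1.24  0.29  1.55 -0.46]
```

View pics/w4.png

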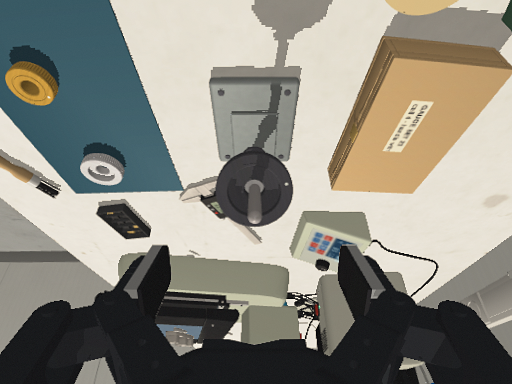

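Large ring sits flat on the collar (centre (254,188) in the picture), sagged about 3 mm across the rod. Next the medium ring.

```bash
python3 -m crank '[[[8.5,0,1,3,0,0,0],[8.5,-1,1,4,0,0,0],[8.5,-3,-1,1,7,-0.3,0],[8.5,-3.5,-3,-2,7,-0.3,0],[8.5,-3.5,-3,-2,7,-0.3,0],[8.5,-3.5,-3,-2,7,-0.3,0],[8.5,-3.5,-3,-3,7,-0.3,0],[8.5,-3.2,-3.6,-4.3,0,0,0],[8.5,0,0,0,0,0,0],[8.5,0,0,0,0,0,0]]]'; python3 -c "
from h import *
ringfind(.027)"
```

```text
clock: 12.72
position: [0.4531, -0.0358, 0.1513]
ee_rot: [0.724, 0.69, 0.0, 0.0]
ft_force: [0.9, 0.4, 0.8]
grip_width: 0.998
grasp_force: 0.0
ring [ 0.4498 -0.0382  0.0271] ((0.4499885141849518, -0.03813038393855095), 0.02751944772899151) tcp [ 0.45384495 -0.03528367  0.15172263] topz 0.018893783452403723 delta cm [-0.41 -0.29]
```

```bash
python3 -m crank '[[[8.5,-0.3,-0.25,-4,0,0,0],[8.5,0,0,-4,0,0,0],[8.5,0,0,-3,0,0,0],[8.5,0,0,-2,0,0,0],[8.5,0,0,-1.2,0,0,0],[8.5,0,0,-0.25,0,0,0],[5,0,0,0,0,0,0],[5,0,0,0,0,0,0],[5,0,0,0,0,0,0],[5,0,0,0,0,0,0],[5,0,0,0,0,0,0],[5,0,0,0,0,0,0],[5,0,0,0,0,0,0]]]' 40
```

```text
clock: 14.4
position: [0.4507, -0.0382, 0.0078]
ee_rot: [0.723, 0.69, 0.001, 0.0]
ft_force: [-2.9, 0.8, 8.9]
grip_width: 0.611
grasp_force: 40.3
```

```bash
python3 -m crank '[[[5,0,0,2,0,0,0],[5,0,0,4,0,0,0],[5,0,0,5,0,0,0],[5,1,3,4,0,0,0],[5,3,3,3,-7,0.3,0],[5,3.5,3,2.5,-7,0.3,0],[5,3.5,3,2,-7,0.3,0],[5,3.5,2.5,0,-7,0.3,0],[5,3.5,1,-0.5,-7,0.3,0],[5,3.36,0.75,-0.5,0,0,0],[5,0,0,0,0,0,0],[5,0,0,0,0,0,0]]]';python3 target.py .0032; python3 stack.py w5.png 145 17 27
```

```text
clock: 15.9
position: [0.6633, 0.1237, 0.2222]
ee_rot: [0.69, 0.658, -0.217, 0.209]
ft_force: [-0.2, 0.4, -0.1]
grip_width: 0.609
grasp_force: 42.6
s mm 135.07016240077508 lat -1.4179837712182801 up 1.3656921552359509 up vec [ 0.03573091  0.81837239 -0.57357644] rot err deg [0.02680618 0.15113371 0.17462577] [-0.18275633  0.40398516 -0.13102505] [-0.74  0.66  0.39  1.19  0.31  1.6  -0.47]
n 3907 s med 143.30065021194974 tilt slopes(w,lat) [-7.15693979e-03  2.73694134e-03  1.43531100e+02] circle -0.023922089487314224 5.138150691986084 31.341459274291992 lat [-28.60646036  28.54814565] w [-23.61544949  27.98172062]Traceback (most recent call last):
  File "stack.py", line 8, in <module>
    if __name__=='__main__': look(sys.argv[1],*map(float,sys.argv[2:5]))
                             ~~~~^^^^^^^^^^^^^^^^^^^^^^^^^^^^^^^^^^^^^^^
  File "stack.py", line 7, in look
    q=(s>s0+8)&(s<68)&(np.hypot(l,u)<9); print('rod lat',l[q].min(),l[q].max(),'w max',np.percentile(u[q],98))
                                                         ~~~~~~~~^^
    return umr_minimum(a, axis, None, out, keepdims, initial, where)
ValueError: zero-size array to reduction operation minimum which has no identity
```

View pics/w5.png

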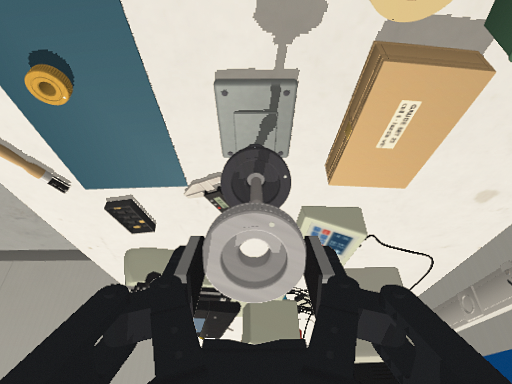

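The medium ring is held square at (255,253), with the large ring behind it at (256,178). Threading it on.

```bash
python3 -m crank '[[[5,0,-0.97,-1.39,0,0,0],[5,0,-0.97,-1.39,0,0,0],[5,-0.03,-0.98,-1.4,0,0,0],[5,-0.02,-0.34,-0.49,0,0,0],[5,-0.02,-0.34,-0.49,0,0,0],[5,-0.01,-0.34,-0.49,0,0,0],[5,-0.01,-0.34,-0.49,0,0,0],[5,0,0,0,0,0,0]]]'; python3 target.py .0032
```

```text
clock: 16.95
position: [0.6625, 0.081, 0.16]
ee_rot: [0.69, 0.658, -0.217, 0.209]
ft_force: [-0.1, -0.3, 0.1]
grip_width: 0.61
grasp_force: 42.6
s mm 59.54299683207861 lat -0.363668736038074 up 2.0603743906401175 up vec [ 0.03573091  0.81837239 -0.57357644] rot err deg [0.05722915 0.09589599 0.14670959] [-0.1233448  -0.33265049  0.12491043] [-0.71  0.67  0.4   1.32  0.32  1.46 -0.49]
```

```bash
python3 -m crank '[[[5,-0.013,-0.3,-0.426,0,0,0],[5,-0.013,-0.3,-0.426,0,0,0],[5,-0.013,-0.3,-0.426,0,0,0],[5,-0.013,-0.3,-0.426,0,0,0],[5,-0.013,-0.3,-0.426,0,0,0],[5,-0.01,0.07,-0.04,0,0,0],[5,0,0,0,0,0,0]]]'; python3 target.py .0032; python3 -m crank '[[[5,-0.002,-0.057,-0.082,0,0,0],[5,-0.002,-0.057,-0.082,0,0,0],[5,0,0,0,0,0,0]]]'; python3 target.py .0032|cut -c1-90
```

```text
clock: 17.82
position: [0.662, 0.0672, 0.1387]
ee_rot: [0.69, 0.659, -0.217, 0.209]
ft_force: [0.4, 0.1, 0.2]
grip_width: 0.609
grasp_force: 42.6
s mm 34.210060962445255 lat -0.28983103682501576 up 2.9761724321063707 up vec [ 0.03573091  0.81837239 -0.57357644] rot err deg [0.03245978 0.13271688 0.1149452 ] [0.40325343 0.06215673 0.17211373] [-0.7   0.67  0.4   1.36  0.32  1.41 -0.49]
clock: 18.2
position: [0.6619, 0.0658, 0.1369]
ee_rot: [0.69, 0.658, -0.217, 0.209]
ft_force: [-0.3, 0.0, -1.6]
grip_width: 0.605
grasp_force: 42.6
s mm 31.968129602496266 lat -0.3515228460942206 up 2.86902931181548 up vec [ 0.03573091  0
```

```bash
python3 -m crank '[[[5,-0.002,-0.057,-0.082,0,0,0],[5,-0.002,-0.057,-0.082,0,0,0],[5,0,0,0,0,0,0]]]'; python3 target.py .0032|cut -c1-90; python3 -m crank '[[[5,-0.002,-0.057,-0.082,0,0,0],[5,-0.002,-0.057,-0.082,0,0,0],[5,0,0,0,0,0,0]]]'; python3 target.py .0032|cut -c1-90
```

```text
clock: 18.58
position: [0.6618, 0.0647, 0.1352]
ee_rot: [0.69, 0.658, -0.217, 0.209]
ft_force: [-0.4, 0.7, 0.0]
grip_width: 0.609
grasp_force: 42.6
s mm 29.893196330498515 lat -0.3998085447324456 up 2.875863805518006 up vec [ 0.03573091  
clock: 18.95
position: [0.6618, 0.0635, 0.1336]
ee_rot: [0.69, 0.658, -0.217, 0.209]
ft_force: [-0.0, -0.5, -0.3]
grip_width: 0.606
grasp_force: 42.6
s mm 27.92401722869716 lat -0.3359790566119803 up 2.869135659344225 up vec [ 0.03573091  0
```

```bash
python3 -m crank '[[[5,-0.002,-0.057,-0.082,0,0,0],[5,-0.002,-0.057,-0.082,0,0,0],[5,0,0,0,0,0,0]]]'; python3 target.py .0032|cut -c1-90; python3 -m crank '[[[5,-0.002,-0.057,-0.082,0,0,0],[5,0,0,0,0,0,0]]]'; python3 target.py .0032|cut -c1-90
```

```text
clock: 19.32
position: [0.6617, 0.0624, 0.1319]
ee_rot: [0.69, 0.658, -0.217, 0.209]
ft_force: [0.2, -0.1, -0.5]
grip_width: 0.609
grasp_force: 42.6
s mm 25.910985046318384 lat -0.37666750961035106 up 2.904314510269868 up vec [ 0.03573091 
clock: 19.58
position: [0.6617, 0.0618, 0.1311]
ee_rot: [0.69, 0.658, -0.217, 0.209]
ft_force: [0.0, -0.5, -0.6]
grip_width: 0.607
grasp_force: 42.6
s mm 24.93134019951537 lat -0.3407462548919921 up 2.9013039425586067 up vec [ 0.03573091
```

```bash
python3 -m crank '[[[5,-0.001,-0.04,-0.057,0,0,0],[5,0,0,0,0,0,0]]]'; python3 target.py .0032|cut -c1-90; python3 -m crank '[[[5,-0.001,-0.04,-0.057,0,0,0],[5,0,0,0,0,0,0]]]'; python3 target.py .0032|cut -c1-90
```

```text
clock: 19.82
position: [0.6618, 0.0618, 0.1309]
ee_rot: [0.69, 0.659, -0.217, 0.209]
ft_force: [-1.3, 2.5, 2.7]
grip_width: 0.612
grasp_force: 43.0
s mm 24.754545046554597 lat -0.24373421133049103 up 3.0018810787553507 up vec [ 0.03573091
clock: 20.08
position: [0.6618, 0.0618, 0.1309]
ee_rot: [0.69, 0.659, -0.217, 0.209]
ft_force: [-3.4, 4.9, 7.0]
grip_width: 0.608
grasp_force: 43.4
s mm 24.6729614206279 lat -0.23444336168570393 up 3.0158022975212297 up vec [ 0.03573091
```

Home at s = 24.7 mm, against 24.6 expected. Releasing.

```bash
python3 -m crank '[[[5,0,0.03,0.04,0,0,0],[8.5,0,0,0,0,0,0],[8.5,0,0,0,0,0,0],[8.5,0,0,0,0,0,0],[8.5,0,0,0,0,0,0],[8.5,0,0,0,0,0,0],[8.5,0.01,0.29,0.41,0,0,0],[8.5,0.02,0.57,0.82,0,0,0],[8.5,0.05,1.15,1.64,0,0,0],[8.5,0.07,1.7,2.4,0,0,0],[8.5,0.07,1.7,2.4,0,0,0],[8.5,0,0,0,0,0,0]]]'
python3 stack.py w6.png 33.6 17 27; python3 target.py .0032
```

```text
clock: 21.58
position: [0.6648, 0.1179, 0.2093]
ee_rot: [0.69, 0.659, -0.215, 0.209]
ft_force: [0.3, 0.3, -0.6]
grip_width: 0.992
grasp_force: 0.0
n 1498 s med 32.98160227047808 tilt slopes(w,lat) [-8.62992678e-03 -5.80069722e-04  3.29949743e+01] circle -1.1127073764801025 2.82647967338562 27.25623321533203 lat [-26.78045137  24.81141906] w [-22.77528204  29.24181632]
rod lat -5.210705204026818 4.571917553821983 w max 4.495145116203841
s mm 119.1622242666891 lat -0.14010135591892509 up 3.648858542243401 up vec [ 0.03573091  0.81837239 -0.57357644] rot err deg [-0.02290786  0.21052021  0.05444744] [-0.78874375  0.02946469 -0.2604588 ] [-0.74  0.66  0.39  1.22  0.31  1.57 -0.48]
```

```bash
python3 -m crank '[[[8.5,0,1,3,0,0,0],[8.5,-1,1,4,0,0,0],[8.5,-3,0,1,7,-0.3,0],[8.5,-4,-0.5,-2,7,-0.3,0],[8.5,-4,-0.5,-2,7,-0.3,0],[8.5,-4,-1,-3,7,-0.3,0],[8.5,-4,-1,-4,7,-0.3,0],[8.5,-2.6,-1.1,-2.9,0,0,0],[8.5,0,0,0,0,0,0],[8.5,0,0,0,0,0,0]]]'; python3 -c "
from h import *
ringfind(.022)"
```

```text
clock: 22.88
position: [0.4386, 0.0947, 0.1487]
ee_rot: [0.723, 0.69, 0.0, 0.0]
ft_force: [-0.1, -0.0, -0.4]
grip_width: 0.997
grasp_force: 0.0
ring [0.4376 0.0971 0.0221] ((0.4375009536743164, 0.09724698960781097), 0.022471146658062935) tcp [0.43903344 0.09493528 0.14891976] topz 0.019103648949941043 delta cm [-0.14  0.22]
```

```bash
python3 -m crank '[[[8.5,-0.12,0.22,-4,0,0,0],[8.5,0,0,-4,0,0,0],[8.5,0,0,-3,0,0,0],[8.5,0,0,-2,0,0,0],[8.5,0,0,-0.8,0,0,0],[8.5,0,0,-0.2,0,0,0],[4,0,0,0,0,0,0],[4,0,0,0,0,0,0],[4,0,0,0,0,0,0],[4,0,0,0,0,0,0],[4,0,0,0,0,0,0],[4,0,0,0,0,0,0],[4,0,0,0,0,0,0],[4,0,0,0,0,0,0]]]' 40
```

```text
clock: 24.68
position: [0.4373, 0.097, 0.0092]
ee_rot: [0.723, 0.69, 0.001, 0.0]
ft_force: [-3.7, -1.4, 10.1]
grip_width: 0.491
grasp_force: 39.2
```

```bash
python3 -m crank '[[[4,0,0,2,0,0,0],[4,0,0,4,0,0,0],[4,0,0.4,5,0,0,0],[4,2.5,0.6,4,0,0,0],[4,4,0.6,3,-7,0.3,0],[4,4,0.6,2.5,-7,0.3,0],[4,4,0.6,1.48,-7,0.3,0],[4,4,0,0,-7,0.3,0],[4,4.21,0.01,-0.5,-7,0.3,0],[4,0,0,0,0,0,0],[4,0,0,0,0,0,0]]]';python3 target.py .0018; python3 -c "
from h import *
save('w7.png',cam('wrist')[0])"
```

```text
clock: 26.05
position: [0.6637, 0.1245, 0.2232]
ee_rot: [0.69, 0.658, -0.217, 0.209]
ft_force: [0.2, -0.5, -0.3]
grip_width: 0.492
grasp_force: 41.2
s mm 134.90231067721908 lat -1.0501801278386744 up 1.4045056718878652 up vec [ 0.03573091  0.81837239 -0.57357644] rot err deg [0.02307106 0.13795019 0.16262352] [ 0.18249405 -0.47402227 -0.30937114] [-0.74  0.66  0.4   1.19  0.31  1.6  -0.47]
```

View pics/w7.png

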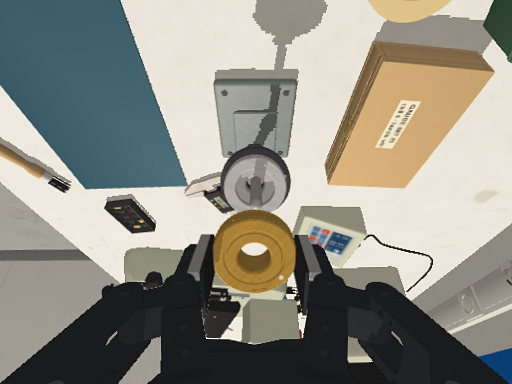

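The brass ring is held square at (255,251), with the medium nested in the large behind it at (256,180).

```bash
python3 -m crank '[[[4,-0.02,-0.97,-1.39,0,0,0],[4,-0.02,-0.97,-1.39,0,0,0],[4,-0.03,-0.98,-1.4,0,0,0],[4,-0.02,-0.34,-0.49,0,0,0],[4,-0.02,-0.34,-0.49,0,0,0],[4,-0.01,-0.34,-0.49,0,0,0],[4,-0.01,-0.34,-0.49,0,0,0],[4,0,0,0,0,0,0]]]'; python3 target.py .0018
```

```text
clock: 27.1
position: [0.6624, 0.0817, 0.1613]
ee_rot: [0.69, 0.658, -0.217, 0.209]
ft_force: [0.5, 0.5, 0.5]
grip_width: 0.493
grasp_force: 41.2
s mm 59.58671115776601 lat -0.5182134238481063 up 1.8828399081143623 up vec [ 0.03573091  0.81837239 -0.57357644] rot err deg [0.05959098 0.09839996 0.14537012] [0.52552612 0.53804646 0.45888876] [-0.71  0.67  0.4   1.32  0.32  1.46 -0.49]
```

Down to s≈45.5 and shift to w≈2.9, then small steps.

```bash
python3 -m crank '[[[4,-0.012,-0.27,-0.385,0,0,0],[4,-0.012,-0.27,-0.385,0,0,0],[4,-0.012,-0.27,-0.385,0,0,0],[4,0,0.08,-0.057,0,0,0],[4,-0.002,-0.057,-0.082,0,0,0],[4,-0.002,-0.057,-0.082,0,0,0],[4,0,0,0,0,0,0]]]'; python3 target.py .0018|cut -c1-90; python3 -m crank '[[[4,-0.002,-0.057,-0.082,0,0,0],[4,-0.002,-0.057,-0.082,0,0,0],[4,0,0,0,0,0,0]]]'; python3 target.py .0018|cut -c1-90
```

```text
clock: 27.98
position: [0.6623, 0.0735, 0.148]
ee_rot: [0.69, 0.658, -0.217, 0.209]
ft_force: [0.9, -2.2, 0.8]
grip_width: 0.492
grasp_force: 41.2
s mm 44.05218058070566 lat -0.24552149172750937 up 2.7276526183611614 up vec [ 0.03573091 
clock: 28.35
position: [0.6622, 0.0722, 0.1462]
ee_rot: [0.69, 0.658, -0.217, 0.209]
ft_force: [0.7, -2.3, 1.3]
grip_width: 0.494
grasp_force: 41.2
s mm 41.84825049520623 lat -0.32550644166919884 up 2.7344841892671563 up vec [ 0.03573091
```

```bash
python3 -m crank '[[[4,-0.002,-0.067,-0.075,0,0,0],[4,-0.002,-0.057,-0.082,0,0,0],[4,0,0,0,0,0,0]]]'; python3 target.py .0018|cut -c1-90; python3 -m crank '[[[4,-0.002,-0.057,-0.082,0,0,0],[4,-0.001,-0.029,-0.041,0,0,0],[4,0,0,0,0,0,0]]]'; python3 target.py .0018|cut -c1-90
```

```text
clock: 28.72
position: [0.6621, 0.071, 0.1446]
ee_rot: [0.69, 0.658, -0.217, 0.209]
ft_force: [1.6, -2.8, 1.5]
grip_width: 0.488
grasp_force: 41.2
s mm 39.80826218806353 lat -0.3734677463960376 up 2.715284430733156 up vec [ 0.03573091  0
clock: 29.1
position: [0.662, 0.0702, 0.1434]
ee_rot: [0.69, 0.658, -0.217, 0.209]
ft_force: [0.8, -1.2, 2.6]
grip_width: 0.493
grasp_force: 41.3
s mm 38.38970123231261 lat -0.3687740539689453 up 2.721950303485151 up vec [ 0.03573091  0
```

```bash
python3 -m crank '[[[4,-0.001,-0.029,-0.041,0,0,0],[4,0,0,0,0,0,0]]]'; python3 target.py .0018|cut -c1-90; python3 -m crank '[[[4,-0.001,-0.029,-0.041,0,0,0],[4,0,0,0,0,0,0]]]'; python3 target.py .0018|cut -c1-90
```

```text
clock: 29.35
position: [0.662, 0.07, 0.143]
ee_rot: [0.69, 0.658, -0.217, 0.209]
ft_force: [1.5, -3.6, 2.6]
grip_width: 0.492
grasp_force: 41.3
s mm 37.95529396921727 lat -0.35457231487073054 up 2.7481369505890885 up vec [ 0.03573091 
clock: 29.6
position: [0.6621, 0.0699, 0.1428]
ee_rot: [0.69, 0.658, -0.217, 0.209]
ft_force: [0.4, -2.2, 4.8]
grip_width: 0.487
grasp_force: 41.5
s mm 37.716645671756766 lat -0.3266474397366555 up 2.766700739429081 up vec [ 0.03573091
```

```bash
python3 -m crank '[[[4,-0.001,-0.035,-0.05,0,0,0],[4,0,0,0,0,0,0]]]'; python3 target.py .0018|cut -c1-90; python3 -m crank '[[[4,-0.001,-0.02,-0.03,0,0,0],[4,0,0,0,0,0,0]]]'; python3 target.py .0018|cut -c1-90
```

```text
clock: 29.85
position: [0.6621, 0.0698, 0.1428]
ee_rot: [0.69, 0.659, -0.217, 0.209]
ft_force: [-1.3, -0.1, 8.6]
grip_width: 0.49
grasp_force: 41.8
s mm 37.66918378304902 lat -0.3072320407603781 up 2.7687376188941166 up vec [ 0.03573091  
clock: 30.1
position: [0.6621, 0.0698, 0.1428]
ee_rot: [0.69, 0.659, -0.216, 0.209]
ft_force: [-2.5, 0.1, 10.3]
grip_width: 0.494
grasp_force: 42.0
s mm 37.65690895831225 lat -0.3106434841010046 up 2.7788395059934157 up vec [ 0.03573091
```

Home at s = 37.7 mm, as expected. Releasing.

```bash
python3 -m crank '[[[4,0,0.04,0.06,0,0,0],[8.5,0,0,0,0,0,0],[8.5,0,0,0,0,0,0],[8.5,0,0,0,0,0,0],[8.5,0,0,0,0,0,0],[8.5,0,0,0,0,0,0],[8.5,0.01,0.29,0.41,0,0,0],[8.5,0.02,0.57,0.82,0,0,0],[8.5,0.05,1.15,1.64,0,0,0],[8.5,0.07,1.7,2.4,0,0,0],[8.5,0.07,1.7,2.4,0,0,0],[8.5,0,0,0,0,0,0]]]'
python3 stack.py w8.png 46.7 8.5 22; python3 - <<'E'
import cv2
i=cv2.imread('pics/w8.png'); cv2.imwrite('pics/w9.png',cv2.resize(i[90:290,150:370],(660,600),interpolation=cv2.INTER_CUBIC))
E
```

```text
clock: 31.6
position: [0.665, 0.1261, 0.2212]
ee_rot: [0.69, 0.659, -0.215, 0.209]
ft_force: [-0.8, 0.3, -0.7]
grip_width: 0.994
grasp_force: 0.0
n 1567 s med 45.95586667663275 tilt slopes(w,lat) [-7.43940976e-03 -8.86023461e-04  4.59381004e+01] circle -0.8912636041641235 2.8384742736816406 22.369998931884766 lat [-21.90826589  19.81402011] w [-17.63629029  24.30535028]
rod lat -5.3347903976533 4.106973235020479 w max 4.279290137737171
```

View pics/w9.png

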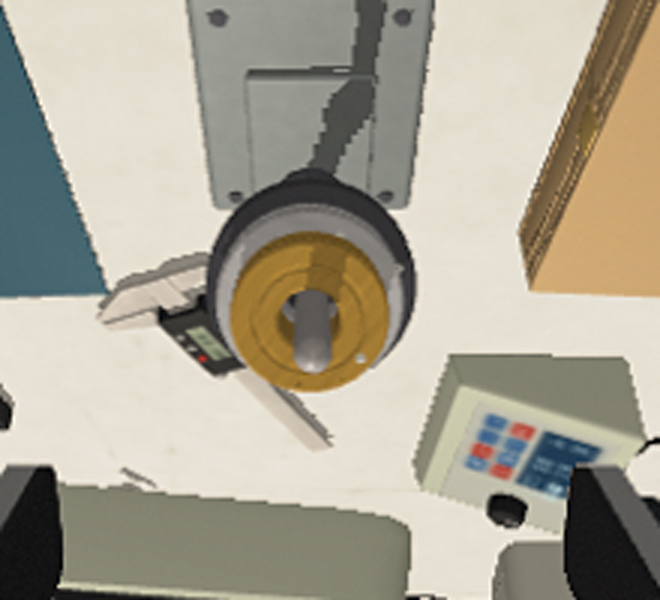

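All three rings are nested and flat, centred at about (310,310) in the crop. The top-face heights of 20.0, 33.0 and 46.0 mm are exactly 13 mm apart, and the gripper is clear.

```bash
python3 -c "
from workcell import job
print(job.hand_in())"
```

```text
the job is handed in; nothing more can be done
None
```

The large, medium and small rings hang on the hook in that order, each measured flat and fully home (13 mm apart) with the gripper clear; the job was handed in at about 32 s, and the hand-in returned no verdict.

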